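Slide the wireless receiver under the sync bridge

TASK

Push the flat wireless receiver along the shelf, without lifting it, into the low steel sync bridge until it sits centred under the sync head: straight in the tunnel and sticking out equally at both ends. Leave the taller battery charger at the other mouth where it is, and let go of the receiver.

Things in the scene. Friction and masses are not known exactly. Their poses are not given: they have to be found in the camera images.
- receiver: Wireless receiver: flat loose dark grey plastic box, 64 mm wide (own x), 120 mm long (own y), 24 mm high, about 0.35 kg, a small dark window in the middle of its top. Origin at the centre of its underside, z up. It lies on the cork before either one of the bridge's two mouths, roughly in line with the tunnel (up to 15 mm aside, 9 degrees askew).
- bridge: Sync bridge: fixed low steel gantry. Its tunnel runs along its own y, open at both ends, no floor: 84 mm wide (own x), 50 mm long, 34 mm headroom; walls 12 mm, low feet 20 mm farther out. Roof top 40 mm, black sync head in the middle up to 54 mm high. Origin on the shelf at the tunnel's middle, z up: a centred receiver has its origin here and sticks out 35 mm at each end.
- charger: Battery charger, to be left alone: loose dark grey plastic box, 64 mm wide (own x), 100 mm long (own y), 50 mm high, too tall for the tunnel, two black slots on top. Stands before the bridge's other mouth, its near end 75 mm or more from that mouth. Origin at the centre of its underside, z up.
There are look-alikes about, which are no part of the job. Leave any red or yellow look-alike of the receiver alone.

How it is judged (in metres and radians):
At the end, for the whole second after the job is handed in: The receiver lies flat on the shelf at rest inside the bridge, its centre within 15 mm of the tunnel's middle along the tunnel and 20 mm across it, its length within 0.2 rad (11 degrees) of the tunnel's direction (y of receiver in the frame of bridge between -0.015 and 0.015 m and x of receiver in the frame of bridge between -0.02 and 0.02 m and height (world z) of receiver below 0.006 m and angle between the y axis of receiver and the y axis of bridge, either way round below 0.2 rad and angle between receiver's own z axis and vertical below 0.1 rad and linear speed of receiver below 0.01 m/s); the robot touches nothing.
It fails at once if the charger is shifted by more than 20 mm (distance of charger from where it was at the start of the episode above 0.02 m).
It fails at once if the receiver is lifted more than 20 mm off the shelf (height (world z) of receiver above 0.02 m).
It also fails if it takes over 35 s, if anything falls off the work surface, if the arm or the gripper's body presses on something with over 40 N, if the wrist force passes 120 N, or if a joint passes its speed limit or range.

ROBOT

A 6-joint arm with a two-finger parallel gripper is mounted at the origin on the work surface. World frame = base frame: x ahead of the robot, y to its left, z up, the work surface at z = 0. Lengths are in mm, angles in rad, forces in N, time in s.
With the tool pointing down it reaches from about 350 to 975 mm from the base axis. Payload 7.1 kg.
Tool frame: the origin (TCP) lies on the front face of the gripper's body, between the roots of the fingers; the fingertips stand 80 mm ahead of it and the grasp point (between the pads) lies 61 mm ahead of it (env.tips_ahead is the distance from the TCP to the fingertips, in mm); z points along the fingers, y is the line along which they close (so a half turn about z gives the same grasp; the last joint's range is limited). The gripper opens to 88 mm and grips with 3 to 60 N. Pads are 20 mm wide; open, the fingers measure 115 mm over their backs; the gripper's body (75 mm by 178 mm) begins 61 mm behind the grasp point.
Start: joints at [-1.134, 0.423, 1.63, -0, 1.089, -0.019], TCP at [275.127, -561.169, 302.675] pointing down, gripper open.
Joint ranges: [-3, 3], [-0.9, 2.11], [0.09, 2.58], [-1.31, 4.45], [0.11, 2.69], [-2.54, 2.54]. Speed limits (rad/s): [2.39, 2.39, 3.01, 3.14, 3.14, 3.14].

INTERFACE

Orientations are given as a unit quaternion [x, y, z, w].
In Python, from station import env, set_gripper, viewer, workorder gives the robot as it stands. Calls block until the motion is done:
- env.reach(position, orientation): joint-space move of the TCP to a pose.
- env.move_l(position, rot=None, rate=150, f_stop=None): straight line of the TCP; rot=None keeps the orientation; rate is the mean speed in mm/s. With f_stop (N) it stops when the force on the tool has changed by that much, and returns True; else False.
- env.move_joints(angles): joint-space move.
- set_gripper(opening): finger opening in mm; the grip force is fixed at half the most; returns when the fingers have stopped.
- env.hold(seconds).
- env.ik(position, orientation): joint angles nearest the present ones, or None.
- env.read_state(): the state.
- viewer.camera(name): name is "scene" or "top" or "wrist"; returns the picture (400x640x3 uint8, blue, green, red); there is no depth.
- viewer.camera_params(name): a dict with "fx", "fy", "cx", "cy" (pixels), "dist" ([k1, k2, p1, p2, k3] as OpenCV has them; the pictures are not rectified), "pose" (4x4, takes a point from camera to world coordinates); the wrist camera has in their place "tool_from_camera" (4x4, takes a point from camera to tool coordinates, whose origin is the TCP and whose axes are the flange's). Camera axes: x right, y up, looking along -z (the intrinsics and any distortion apply to the point x, -y, -z); pixel columns grow to the right and rows downward; lengths in mm; the calibration is good to about 2 mm. A picture is of the moment at which its call begins: read the wrist's pose just before it. camera_params takes no time and is no camera call.
A pose or a line that the arm cannot do raises env.IKError and nothing moves.
- workorder.sign_off(): hands the job in; it is judged then, once.
The state is a dict: "time_s": time; "qpos": joint angles; "dq": joint speeds; "tau": joint torques, N m; "tool_pos": TCP position; "orientation": TCP orientation; "force": force on the tool from outside, world axes, zero at the start; "wrist_torque": the same for the moment, N m; "width": finger opening in mm; "grip_force": force on a finger pad.
Only numpy, scipy, OpenCV 4.12 (cv2) and the standard library are available. Lean on these libraries where they do the work, as an engineer would, in place of code of your own. Each camera call takes 0.05 s, during which the arm holds its last target. There are 200 camera calls.

## Working session

There is one attempt and no reset: what is moved stays moved. The work goes in short steps, each a Python script; the robot and the scene stay as the last script left them, time stands still between calls to the robot, and variables do not carry over. Pictures are saved under pics/ and viewed, at most 10 in all, crops included, and the job is handed in when it is done.

```bash
mkdir -p pics; ls
python3 - <<'E'
from station import env, viewer
import cv2,numpy as np
for n in("top","scene"):
    im=viewer.camera(n); cv2.imwrite(f"pics/{n}0.png",im)
    p=viewer.camera_params(n); print(n,{k:np.round(v,3).tolist() for k,v in p.items()})
p=viewer.camera_params("wrist");print({k:np.round(v,3).tolist() for k,v in p.items()})
s=env.read_state();print(s["time_s"],s["orientation"])
E
```

```text
pics
top {'fx': 397.628, 'fy': 397.628, 'cx': 311.446, 'cy': 201.918, 'dist': [-0.022, 0.0, 0.0, 0.0, 0.0], 'pose': [[-0.013, 0.998, -0.054, 429.622], [-1.0, -0.012, 0.016, -44.022], [0.015, 0.054, 0.998, 768.659], [0.0, 0.0, 0.0, 1.0]]}
scene {'fx': 382.087, 'fy': 382.087, 'cx': 315.718, 'cy': 207.551, 'dist': [-0.064, 0.0, 0.0, 0.0, 0.0], 'pose': [[-0.2, -0.788, 0.583, 960.041], [0.98, -0.166, 0.111, 44.791], [0.009, 0.593, 0.805, 708.189], [0.0, 0.0, 0.0, 1.0]]}
{'fx': 297.866, 'fy': 297.866, 'cx': 322.425, 'cy': 202.903, 'dist': [0.012, 0.0, 0.0, 0.0, 0.0], 'tool_from_camera': [[0.0, 0.971, 0.24, 64.744], [1.0, -0.0, 0.001, 0.735], [0.001, 0.24, -0.971, -82.237], [0.0, 0.0, 0.0, 1.0]]}
0.1 [ 9.74143400e-01  2.25929546e-01 -1.31760148e-04 -6.77005216e-04]
```

View pics/top0.png

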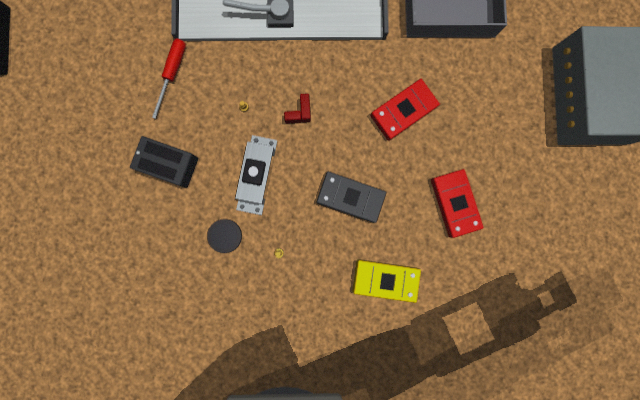

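View pics/scene0.png

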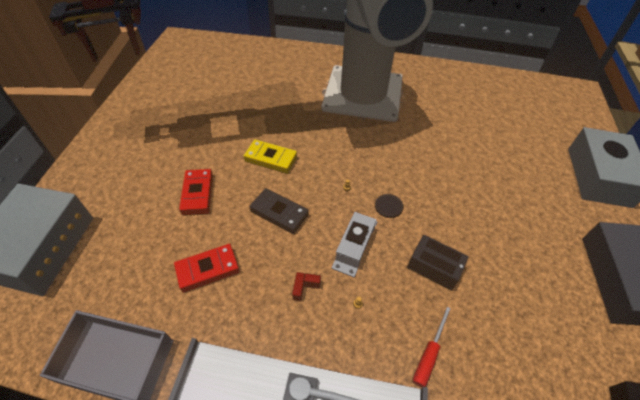

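Candidates in the top view are the dark grey box (351,197), red boxes (405,108) and (459,203), a yellow box (387,281), the charger with two slots (163,162) and a dark disc (224,236). The dark grey box at (351,197) is flat, has a window and lies before the bridge's right mouth, so it is the receiver. The bridge's sync head is at (254,172). I'll measure these and crop in to check.

```bash
cat > h.py <<'E'
import cv2,numpy as np
from scipy.spatial.transform import Rotation as R
from station import env,viewer,set_gripper,workorder
def cast(px,z,p,T):
    K=np.array([[p["fx"],0,p["cx"]],[0,p["fy"],p["cy"]],[0,0,1.]])
    u=cv2.undistortPoints(np.array(px,float).reshape(-1,1,2),K,np.array(p["dist"],float)).reshape(-1,2)
    d=np.c_[u[:,0],-u[:,1],-np.ones(len(u))]@T[:3,:3].T
    return (T[:3,3]+d*((z-T[2,3])/d[:,2])[:,None])[:,:2]
def blob(mask,seed):
    n,l,st,c=cv2.connectedComponentsWithStats(mask.astype(np.uint8))
    k=1+np.argmin([np.hypot(*(c[i]-seed)) if st[i,4]>150 else 1e9 for i in range(1,n)])
    return max(cv2.findContours((l==k).astype(np.uint8),0,2)[0],key=cv2.contourArea)[:,0]
def rect(pts):
    (c,(w,h),a)=cv2.minAreaRect(pts.astype(np.float32)); 
    if w<h:a+=90
    return np.round(c,1),round(max(w,h),1),round(min(w,h),1),round((a+90)%180-90,2) # angle of long side from x
def wrist():
    s=env.read_state();p=viewer.camera_params("wrist");T=np.eye(4)
    T[:3,:3]=R.from_quat(s["orientation"]).as_matrix();T[:3,3]=s["tool_pos"]
    return viewer.camera("wrist"),p,T@p["tool_from_camera"]
def quat(a): # tool down, closing axis y along world angle a (deg)
    y=np.array([np.cos(np.radians(a)),np.sin(np.radians(a)),0]);z=np.array([0,0,-1.])
    return R.from_matrix(np.c_[np.cross(y,z),y,z]).as_quat()
E
python3 - <<'E'
from h import *
im=cv2.imread("pics/top0.png");p=viewer.camera_params("top");T=np.array(p["pose"])
hsv=cv2.cvtColor(im,cv2.COLOR_BGR2HSV);print(hsv[185,335],hsv[205,370],hsv[200,250],hsv[170,150])
low=hsv[...,1]<60
k=np.ones((3,3),np.uint8)
f=lambda m:cv2.morphologyEx(cv2.morphologyEx(m.astype(np.uint8),cv2.MORPH_CLOSE,k),cv2.MORPH_OPEN,k)
m=f(low&(hsv[...,2]<130)); b=f(low&(hsv[...,2]>=120))
for n,mm,s,z in(("rec",m,(351,197),20),("chg",m,(163,162),45),("bri",b,(254,174),10)):
    c=blob(mm,s);print(n,rect(cast(c,z,p,T)))
print("head z54",cast([(253.5,172)],54,p,T))
v=np.vstack([im[90:260,120:410],cv2.cvtColor(m[90:260,120:410]*120+b[90:260,120:410]*250,cv2.COLOR_GRAY2BGR)])
cv2.imwrite("pics/c1.png",cv2.resize(v,None,fx=1.7,fy=1.7))
E
```

```text
[90  3 80] [110   9  82] [ 93  12 184] [90 13 39]
rec (array([ 478.8, -130.9]), 119.0, 63.5, 69.97)
chg (array([545.8, 213.4]), 112.6, 62.7, 69.7)
bri (array([525.4,  51.5]), 147.5, 56.2, -12.02)
head z54 [[523.60665501  48.38053184]]
```

View pics/c1.png

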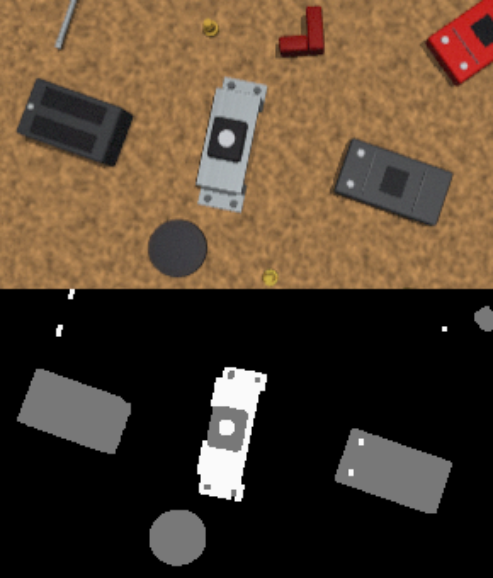

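The crop confirms the choice: the grey box at (351,197) is flat and has the window and two pins, while the charger has the slots. I'll take one close wrist view over the bridge and receiver next.

Run:
```python
from h import *
q=quat(-13)
d=np.array([np.cos(np.radians(77)),np.sin(np.radians(77))])
xy=np.array([523.6,48.4])-75*d
print(env.ik([*xy,230],q))
for z in(83,): print(env.ik([463,-173,z],quat(-20)), env.ik([*(np.array([523.6,48.4])-45*d),83],q))
env.reach([*xy,230],q)
im,p,T=wrist();cv2.imwrite("pics/w1.png",im);np.save("w1T.npy",T);print(T[:3,3],env.read_state()["time_s"])
```

```text
[-7.21200099e-02  3.56759863e-01  1.94172542e+00 -4.44089210e-16
  8.43107366e-01  1.54772793e-01]
[-3.81665153e-01  6.12390970e-01  2.01625426e+00 -4.44089210e-16
  5.12947427e-01 -3.25993027e-02] [-1.43090477e-02  6.27116424e-01  1.97427138e+00 -4.44089210e-16
  5.40204852e-01  2.12583755e-01]
[521.61330593  37.30389635 312.37880824] 2.2667
```

View pics/w1.png

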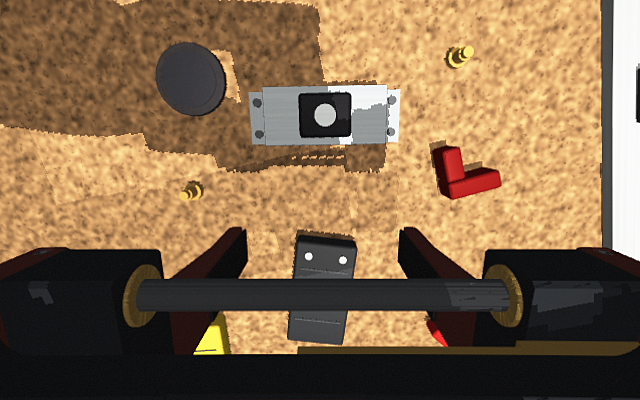

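The wrist view shows the head disc at (325,115), foot bolts at (257,103), (258,134), (391,100) and (391,131), and the receiver's near end at about (326,240).

Run:
```python
from h import *
p=viewer.camera_params("wrist");T=np.load("w1T.npy");im=cv2.imread("pics/w1.png")
g=cv2.cvtColor(im,cv2.COLOR_BGR2GRAY)
c=blob(g[60:170,290:360]<60,(35,55))+[290,60];print("head",rect(cast(c,54,p,T)))
print("disc",cast([(325,115)],55,p,T))
b=cast([(257,103),(258,134),(391,100),(391,131)],8,p,T);print(b.mean(0),np.degrees(np.arctan2(*(b[2]+b[3]-b[0]-b[1])[::-1])))
r=cast([(262,88),(386,84),(262,145),(386,142)],40,p,T);print(r.mean(0),np.degrees(np.arctan2(*(r[1]+r[3]-r[0]-r[2])[::-1])))
print("rec pins",cast([(309,257),(343,260)],24,p,T))
```

```text
head (array([525.7,  48.3]), 42.9, 35.6, -11.75)
disc [[526.37914912  48.13149045]]
[525.98575623  48.23092442] -11.826744600120048
[525.6421954   48.59782768] -11.522350419496695
rec pins [[478.84623532 -85.37304658]
 [512.69015968 -96.69617432]]
```

Bridge: (525.8, 48.3), tunnel direction 78.2°. Receiver: (479.3, -130.9), 70.3°. I'll straddle the receiver's rear end, drag it along the shelf while turning it into line, then slide it in.

Run:
```python
from h import *
u=lambda a:np.array([np.cos(np.radians(a)),np.sin(np.radians(a))])
B=np.array([525.8,48.3]);aB=78.2;C=np.array([479.3,-130.9]);aC=70.3
g=C-45*u(aC);q=quat(aC-90)
env.reach([*g,150],q)
print(env.move_l([*g,84],rate=80,f_stop=12))
set_gripper(40);s=env.read_state();print(s["width"],s["grip_force"],s["force"],s["tool_pos"])
qB=quat(aB-90);pre=B-(45+105)*u(aB)
print(env.move_l([*pre,84],qB,rate=60,f_stop=30),env.read_state()["force"])
fin=B-45*u(aB)
print(env.move_l([*(B-85*u(aB)),84],rate=60,f_stop=25),env.read_state()["force"])
im,p,T=wrist();cv2.imwrite("pics/w2.png",im)
cv2.imwrite("pics/t2.png",viewer.camera("top"));print(env.read_state()["time_s"])
```

```text
False
63.83604335070389 29.97212916612625 [-0.83805754  0.23021539  3.48213541] [ 464.33307916 -173.37220707   84.28737987]
False [-0.85038291 -1.14271742  5.25628985]
False [-0.49124821  0.03706942  5.20181037]
7.3083
```

View pics/w2.png

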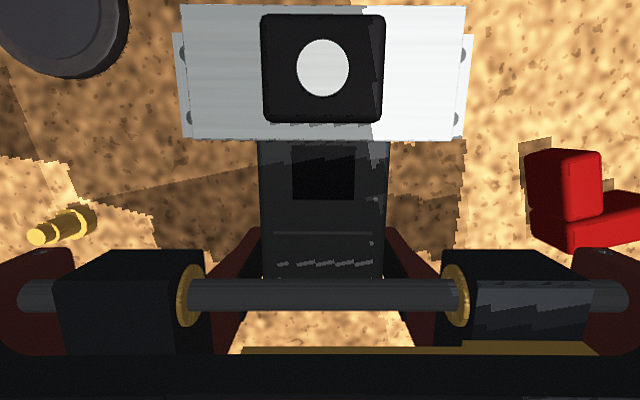

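The receiver is entering straight: its window is at (323,172) and the disc at (323,68). I'll use the window and head to set the final slide.

Run:
```python
from h import *
u=lambda a:np.array([np.cos(np.radians(a)),np.sin(np.radians(a))])
im,p,T=wrist();aB=78.2
w=cast([(323,172)],24,p,T)[0];h=cast([(323,68)],55,p,T)[0];e=cast([(323,279)],24,p,T)[0]
s=env.read_state();t=np.array(s["tool_pos"][:2])
B=np.array([525.8,48.3])
for n,v in(("win",w),("head",h),("rear?",e),("tool",t)):print(n,v,(v-B)@u(aB),(v-B)@u(aB-90))
a=(w-(h+B)/2)@u(aB); print("remaining",-a)
assert 30<-a<50
print(env.move_l([*(t-a*u(aB)),84],rate=50,f_stop=25))
set_gripper(86);env.hold(.2)
t=env.read_state()["tool_pos"]
env.move_l([t[0],t[1],180],rate=120)
env.move_l([*(np.array(t[:2])-70*u(aB)),180],rate=150)
im,p,T=wrist();cv2.imwrite("pics/w3.png",im);np.save("w3T.npy",T);print(env.read_state()["time_s"],env.read_state()["force"])
cv2.imwrite("pics/t3.png",viewer.camera("top"))
```

```text
win [518.24826319   8.60880368] -40.396718064890806 0.7245440453293625
head [526.41142868  48.21068419] 0.03760641731857755 0.6167723247455699
rear? [506.74387262 -46.67801301] -96.86778239611958 0.769207023755558
tool [508.73351994 -34.86337532] -84.89594383221524 0.3007611343841263
remaining 40.41552127355009
False
10.6917 [ 0.17311266  0.63693435 -0.42039926]
```

View pics/w3.png

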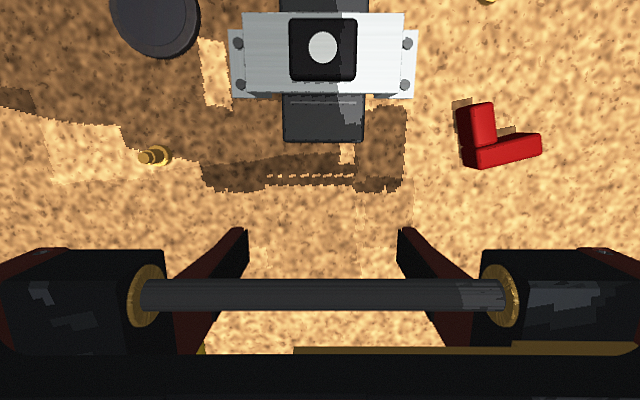

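The receiver lies straight under the bridge, with its rear edge at about (323,140) and the fingers clear. I'll check the protrusion, then hand in.

Run:
```python
from h import *
p=viewer.camera_params("wrist");T=np.load("w3T.npy")
d=np.array([np.cos(np.radians(78.2)),np.sin(np.radians(78.2))]);B=np.array([525.8,48.3])
e=[((cast([px],z,p,T)[0]-B)@d) for px,z in (((323,142),0),((323,137),24),((322,47),55))];print(e)
if abs(e[0]+60)<8: workorder.sign_off();print("signed")
```

```text
[np.float64(-60.56097740812076), np.float64(-55.78947538060936), np.float64(0.37469572625885356)]
the job is handed in; nothing more can be done
signed
```

The receiver is straight in the bridge, released and centred to within a few millimetres by the last wrist view; the charger was never approached, and the job is handed in at about 11 s of the 35 s limit (the call returned no verdict).

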